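Clamp the whetstone in its ratchet holder

ROBOT

A 6-joint arm with a two-finger parallel gripper is mounted at the origin on a cart in front of the work surface, level with it; the furniture and walls round the work are solid. World frame = base frame: x ahead of the robot, y to its left, z up, the work surface at z = 0. Lengths are in m, angles in rad, forces in N, time in s.
With the tool pointing down it reaches from about 0.375 to 0.9 m from the base axis. Payload 3.1 kg.
Tool frame: the origin (TCP) lies at the very end of the fingers, on their centre line; the grasp point (between the pads) lies 19 mm behind it (manip.tcp_to_grasp is the distance from the TCP to the grasp point, in m); z points along the fingers, y is the line along which they close (so a half turn about z gives the same grasp; the last joint's range is limited). The gripper opens to 85 mm and grips with 20 to 120 N. Pads are 22 mm wide; open, the fingers measure 114 mm over their backs; the gripper's body (76 mm by 85 mm) begins 54 mm behind the grasp point. The pads swing forward as they close: fully open they stand 13 mm farther back than shut.
Start: joints at [-0.178, 0.527, 1.433, -0, 1.181, -0.178], TCP at [0.625, 0, 0.231] pointing down, gripper open.
Joint ranges: [-3.08, 3.08], [-0.75, 2.2], [0.22, 2.44], [-1.43, 4.57], [0, 2.65], [-2.85, 2.85]. Speed limits (rad/s): [2.79, 2.79, 3.14, 3.14, 3.14, 3.14].

INTERFACE

Orientations are given as a unit quaternion [x, y, z, w].
In Python, from station import manip gives the robot as it stands. The module is installed in compiled form; this text tells all that it offers.
- The arm moves only by the tool step_arm, never from a script. Its argument "commands" is one flat list of numbers, 6 for each row, row after row: the shift along the tool's x, y, z in m, then the turn, a rotation vector about the tool's x, y, z in degrees. A call has exactly 10 rows; each row is the pose to reach, as a shift and turn from the pose commanded when the call began, along the tool's axes at that moment; what a row does not reach only later rows make up. A row lasts 1/10 s, in which the tool goes at most 50 mm and 8.59 degrees, less where a joint would pass 70% of its speed; a pose out of reach is approached as far as the arm can. A call with a gripper value outside its range is refused whole. "jaw" is the opening in per cent of the stroke, from 0 (shut) to 100 (fully open), set as the call begins (left out, the last holds). The fingers move at their own pace and stop on an object; "grip_force" is the grip in N (left out, the last holds). Time passes only in rows, so rows that repeat a pose let the fingers close, or fill a call up. It gives the time, the measured TCP pose, the force, the opening and the grip force at its end, in the units of the state.
- manip.sense(): the state, without advancing time (a new reading comes with each control period).
- manip.snapshot(name): name is "scene" or "side" or "wrist"; returns a dict with "pixels" (384x512x3 uint8, blue, green, red), "fx", "fy", "cx", "cy" (pixels), "R" (3x3) and "t" (3): a world point X has camera coordinates R X + t; the wrist camera has in their place "mount" (4x4, takes a point from camera to tool coordinates, whose origin is the TCP and whose axes are the flange's). Camera axes: x right, y down, z forward; pixel columns grow to the right and rows downward; lengths in m; the calibration is good to about 2 mm. A picture is of the moment at which its call begins: read the wrist's pose just before it. There is no depth.
- manip.sign_off(): hands the job in; it is judged then, once.
The state is a dict: "t": time; "q": joint angles; "qd": joint speeds; "tau": joint torques, N m; "tcp_pos": TCP position; "tool_rot": TCP orientation; "force": force on the tool from outside, world axes, zero at the start; "ft_torque": the same for the moment, N m; "finger_gap": opening from 0.0 (shut) to 1.0 (fully open); "gripper_force": force on a finger pad.
Only numpy, scipy, OpenCV 4.12 (cv2) and the standard library are available. Lean on these libraries where they do the work, as an engineer would, in place of code of your own. Each camera call takes 0.05 s, during which the arm holds its last target. There are 200 camera calls.

TASK

Lay the whetstone flat across the two saddles of the sharpening holder, between the fixed stop and the jaw, and let go of it. Then clamp it by pumping the red lever down and letting it rise, stroke after stroke and without pushing the jaw itself, until the stone is hard against the stop and the jaw's sprung pad is squeezed about half-way in - at no time nearly all the way, as that cracks the stone. Finish with the lever still held down so that the grip is kept, and leave everything else where it stands.

Things in the scene. Friction and masses are not known exactly. Their poses are not given: they have to be found in the camera images.
- stone: loose whetstone, a bar 48 x 180 x 32 mm (x, y, z), 0.4 to 0.65 kg, lower half grey, upper half brick red, lying flat on the worktop at the start. Origin: centre of its underside; y axis along its length. It may lie either way round and either broad face up.
- stone_center (a point): centre of the whetstone, half-way up (16 mm above its underside). Grasp it here from above, across its 48 mm width (its x axis).
- holder: sharpening holder fixed to the worktop: dark base plate 70 x 345 mm, 10 mm high, from y = -225 to +120 mm in its own frame. Origin on the worktop; y along its length from the lever end (-y) to the fixed stop (+y), z up; yaw varies. The blue lever housing stands at y = -206 to -164 mm, 79 mm high. The fixed stop (dark, rubber face at y = +100 mm) is 54 mm wide, 77 mm high.
- seat (a point): point fixed in the holder at (0, +10, 61) mm, holder's axes: the stone's centre when it lies on both saddles, end against the stop. Aluminium saddles, 14 mm thick, at holder y = -50 and +70 mm, seats 45 mm up; cheeks 55 mm apart (3.5 mm play each side) rise to 63 mm, flared at the top. Between the saddles it is free under and beside the stone down to the base plate.
- jaw (a joint): slide of the blue jaw on its toothed bar, m, 0 to 0.052, growing toward the stop; starts at 0.004 to 0.020. A friction brake (6 N) holds it where it is left. The unpressed pad's face is at holder y = -118 mm + jaw, so it meets a stone lying against the stop at jaw = 0.038. A stone not yet at the stop is pushed along the saddles by the jaw.
- pad (a joint): how far the jaw's sprung pad (black rubber on a yellow plate, 42 x 30 mm) is pressed back toward the jaw, m: 0 free, 0.010 fully in (gap closed); spring 3 N per mm. 0.005 is right, beyond 0.0085 the stone cracks. With the lever let go the brake keeps at most 2 mm (6 N); to keep more, the lever must be held down.
- pad_face (a point): centre of the rubber pad's face toward the stone, 61 mm above the worktop.
- lever (a joint): pump lever, rad: 0 at rest (outer end up), 0.6 fully down; a spring brings it back up. Going down, its pawl catches the bar's teeth (8 mm pitch: up to 8 mm of jaw travel is lost as a stroke starts) and pushes the jaw to the stop, 28 mm per rad (16 mm a full stroke); as it rises the jaw stays. Several strokes are needed.
- lever_pad (a point): middle of the upper face of the lever's red press pad, 36 x 36 mm, 80 mm from the hinge (at holder y = -185 mm, 72 mm up); press down here with closed fingers. 100 mm above the worktop at rest, 53 mm fully down; swings in the holder's y-z plane. Takes 1.5 to 5 N while the jaw runs free, about 8 N with the jaw's pad half-way in, 12 N where the stone cracks.
- handle: the pump lever's arm with its red press pad; origin on its hinge.
- jaw_block: the blue jaw (44 mm wide, to 76 mm high) with its pad; its origin coincides with the holder's when jaw = 0.
- dredger: aluminium salt dredger, 68 mm wide, 115 mm high, bystander behind the holder; leave alone
- tub: green lidded dip tub, 66 x 73 x 37 mm, bystander behind the stone; leave alone
Things that resemble listed ones, but are neither listed nor needed, are in the scene too. What is shaped like the stone but purple is not meant.

How it is judged:
By the outcome, as a careful person would: the job done as asked, in the order asked, and still so for the second after the job is handed in, while the arm keeps its last pose, push and grip.
It also fails if it takes over 67 s, if anything falls off the work surface, if the arm or the gripper's body presses on something with over 40 N, if the wrist force passes 120 N, or if a joint passes its speed limit or range.

## Working session

There is one attempt and no reset: what is moved stays moved. The work goes in short steps, Python scripts to look and compute and a tool call to move; the robot and the scene stay as the last step left them, time stands still between calls to the robot, and variables do not carry over. Pictures are saved under pics/ and viewed, at most 10 in all, crops included, and the job is handed in when it is done.

Besides the shell and the picture viewer there is one more tool, called after "Request:" as a command line: name --argument value ..., lists and objects as JSON in quotes. step_arm: Moves the arm, as the interface text tells. Its arguments: {"type":"object","properties":{"commands":{"type":"array","items":{"type":"number"}},"jaw":{"type":"number"},"grip_force":{"type":"number"}},"required":["commands"]}

```bash
mkdir -p pics; cat > h.py <<'E'
from station import manip
import numpy as np, cv2, pickle
def snap(n,f):
    s=manip.sense(); d=manip.snapshot(n); cv2.imwrite('pics/'+f+'.png',d['pixels'])
    d['s']=s; pickle.dump(d,open('pics/'+f+'.pkl','wb')); return d
E
python3 - <<'E'
from h import *
a=snap('scene','sc1');b=snap('side','si1');c=snap('wrist','wr1')
cv2.imwrite('pics/all.png',cv2.resize(np.vstack([np.hstack([a['pixels'],b['pixels']]),np.hstack([c['pixels'],c['pixels']*0])]),(800,600)))
s=manip.sense();print(s)
for d in(a,b):print(d['R'],d['t'],d['fx'],d['cx'],d['cy'])
print(c['mount'])
E
```

```text
{'t': 0.15, 'q': array([-1.78493462e-01,  5.28279326e-01,  1.43364498e+00, -3.54298631e-06,
        1.18139871e+00, -1.78479029e-01]), 'qd': array([ 0.00022134, -0.00251034, -0.00674156,  0.00065978,  0.00055948,
       -0.00204006]), 'tau': array([ 1.17890530e-03, -4.42742836e+01, -1.78276026e+01, -2.15643640e-04,
        5.61750654e-03, -9.84718270e-06]), 'tcp_pos': array([6.24431749e-01, 1.35082283e-04, 2.30530241e-01]), 'tool_rot': array([ 7.07111143e-01,  7.07101890e-01, -4.94788668e-04, -7.09738370e-04]), 'force': array([ 0.1335891 ,  0.95550262, -1.17989404]), 'ft_torque': array([-0.00942472, -0.00334039, -0.0713798 ]), 'gripper_force': 0.0, 'finger_gap': 0.9993456446072028}
[[-0.54387335 -0.8389945   0.01702953]
 [-0.46655121  0.28544668 -0.83716794]
 [ 0.69751828 -0.46325849 -0.54668074]] [0.40443177 0.2881848  1.31055741] 431.9765783978505 248.72630837329007 191.7185796091798
[[-0.98651085 -0.16313972 -0.01348209]
 [-0.06092452  0.44235724 -0.89476716]
 [ 0.15193596 -0.88187613 -0.44632943]] [0.57026566 0.04458467 1.42567352] 376.86405797352666 251.83885540018105 186.54420940990866
[[ 5.37500888e-04 -9.65078623e-01 -2.61959849e-01  6.62435006e-02]
 [ 9.99999849e-01  4.89357359e-04  2.49017096e-04  1.85513618e-04]
 [-1.12129096e-04 -2.61959943e-01  9.65078741e-01 -1.42564974e-01]
 [ 0.00000000e+00  0.00000000e+00  0.00000000e+00  1.00000000e+00]]
```

View pics/sc1.png

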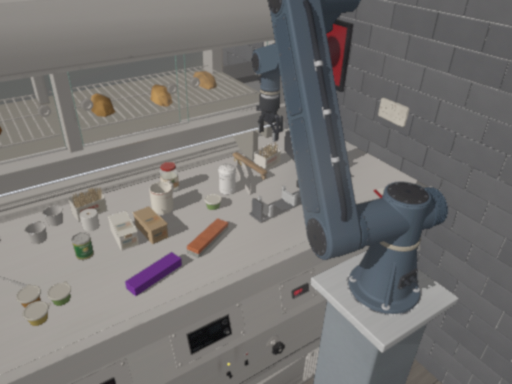

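View pics/si1.png

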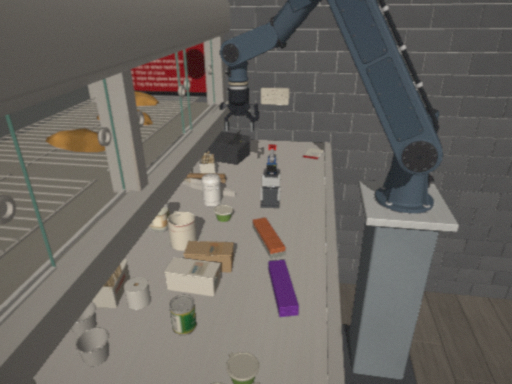

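The scene view shows the red stone at (208,237), a purple lookalike at (155,273), and the holder near (272,205), partly hidden by the arm. In the side view the stone is at (268,237), the purple bar at (283,287) and the holder at (271,185), with the red lever at (272,150). Things that could be taken for the stone are the purple bar (excluded by colour) and the brown wooden box at side (210,255). I choose the red and grey bar at scene (208,237) and will check it in a close crop.

```bash
python3 - <<'E'
from h import *
a=cv2.imread('pics/sc1.png');b=cv2.imread('pics/si1.png')
A=cv2.resize(a[170:270,175:305],None,fx=4,fy=4,interpolation=2)  # 520x400
A=cv2.resize(a[165:265,180:310],(390*1,300),interpolation=2)
B=cv2.resize(b[140:270,225:325],(400,520),interpolation=2)
A=cv2.resize(a[165:295,180:280],(400,520),interpolation=2)
cv2.imwrite('pics/c1.png',np.hstack([A,B]))
E
```

```text
(no output)
```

View pics/c1.png

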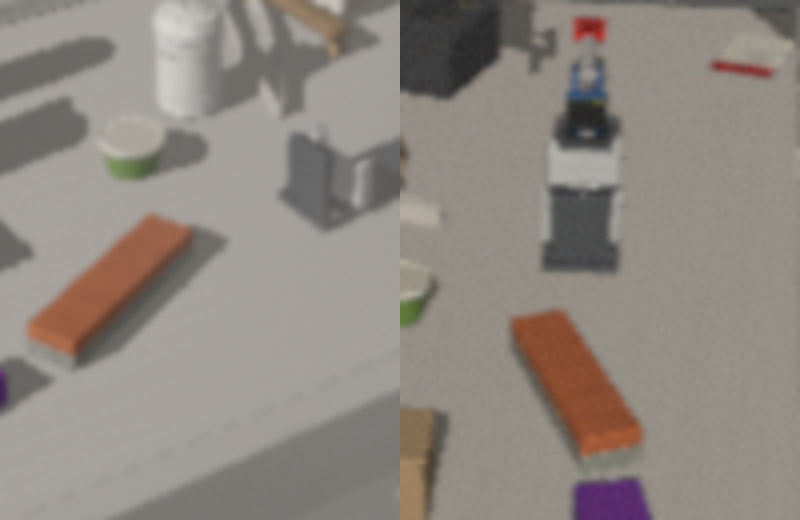

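The crop confirms the choice: a brick-red top over grey, with its top corners at crop-left (152,215), (192,234), (75,352), (30,326). In the right half, the holder's stop is nearest the camera at (582,230), and the red lever pad is at (590,30).

```bash
cat >> h.py <<'E'
def ray(d,p):
    if 'mount' in d:
        from scipy.spatial.transform import Rotation as Ro
        T=d['mount'];Rw=Ro.from_quat(d['s']['tool_rot']).as_matrix()
        o=Rw@T[:3,3]+d['s']['tcp_pos'];M=Rw@T[:3,:3]
    else: M=d['R'].T;o=-M@d['t']
    v=M@np.array([(p[0]-d['cx'])/d['fx'],(p[1]-d['cy'])/d['fy'],1]);return o,v/np.linalg.norm(v)
def onz(d,p,z):
    o,v=ray(d,p);return o+v*(z-o[2])/v[2]
def tri(*dp):
    A=np.zeros((3,3));b=np.zeros(3)
    for d,p in dp:
        o,v=ray(d,p);P=np.eye(3)-np.outer(v,v);A+=P;b+=P@o
    X=np.linalg.solve(A,b)
    return X,[round(1e3*np.linalg.norm(np.cross(X-ray(d,p)[0],ray(d,p)[1])),1) for d,p in dp]
def load(f):return pickle.load(open('pics/'+f+'.pkl','rb'))
E
python3 - <<'E'
from h import *
np.set_printoptions(precision=4,suppress=True)
a=load('sc1');b=load('si1')
A=lambda x,y:(180+x/4-.4,165+y/4-.4)
B=lambda x,y:(225+(x-400)/4-.4,140+y/4-.4)
for p,q in [((152,215),(512,318)),((192,234),(565,312)),((75,352),(640,435)),((30,326),(582,450)),((288,133),(553,190)),((330,150),(613,190)),((325,228),(618,268)),((280,195),(543,268))]:
    print(tri((a,A(*p)),(b,B(*q))), onz(a,A(*p),.032)[:2],onz(b,B(*q),.032)[:2])
print('lever',onz(b,B(590,30),.1)); print('stop',onz(b,B(553,190),.077),onz(b,B(613,190),.077)); print('base',onz(b,B(543,268),.01),onz(b,B(618,268),.01))
E
```

```text
(array([0.5305, 0.2711, 0.027 ]), [np.float64(0.5), np.float64(0.5)]) [0.5253 0.2738] [0.5288 0.2799]
(array([0.4882, 0.2547, 0.0267]), [np.float64(0.5), np.float64(0.5)]) [0.4828 0.2578] [0.4867 0.2643]
(array([0.4115, 0.4099, 0.0195]), [np.float64(0.0), np.float64(0.0)]) [0.3984 0.416 ] [0.4103 0.4272]
(array([0.4538, 0.43  , 0.0204]), [np.float64(3.8), np.float64(3.8)]) [0.446  0.4323] [0.4499 0.4513]
(array([0.5138, 0.1381, 0.0798]), [np.float64(1.1), np.float64(1.1)]) [0.5711 0.0995] [0.5277 0.0415]
(array([0.4628, 0.1276, 0.0824]), [np.float64(3.0), np.float64(3.0)]) [0.5265 0.0815] [0.4704 0.0336]
(array([0.4556, 0.1348, 0.0053]), [np.float64(1.5), np.float64(1.5)]) [0.4289 0.1538] [0.4505 0.1845]
(array([0.5239, 0.1387, 0.0018]), [np.float64(1.2), np.float64(1.2)]) [0.491  0.1606] [0.5154 0.1936]
lever [ 0.5226 -0.2175  0.1   ]
stop [0.5153 0.1305 0.077 ] [0.462  0.1231 0.077 ]
base [0.521  0.1552 0.01  ] [0.454  0.1458 0.01  ]
```

Request:
step_arm --commands '[0.04, -0.018, 0, 0, 0, -4, 0.08, -0.036, 0, 0, 0, -8, 0.12, -0.054, 0, 0, 0, -12, 0.16, -0.072, 0, 0, 0, -16, 0.2, -0.09, 0, 0, 0, -20, 0.24, -0.108, 0, 0, 0, -24, 0.28, -0.126, 0, 0, 0, -26, 0.32, -0.144, 0, 0, 0, -26, 0.341, -0.153, 0, 0, 0, -26, 0.341, -0.153, 0, 0, 0, -26]' --jaw 100

```text
t: 1.15
tcp_pos: [0.47, 0.3437, 0.2311]
tool_rot: [0.528, 0.849, -0.0, -0.0]
force: [-0.0, 0.2, -1.3]
finger_gap: 0.998
gripper_force: 0.0
```

```bash
python3 - <<'E'
from h import *
d=snap('wrist','wr2')
p=d['pixels']; print(d['s']['tcp_pos'],d['s']['tool_rot'])
cv2.imwrite('pics/v2.png',np.hstack([cv2.resize(p,(400,300)),cv2.resize(cv2.imread('pics/wr1.png'),(400,300))]))
hsv=cv2.cvtColor(p,cv2.COLOR_BGR2HSV)
m=((hsv[...,0]<14)|(hsv[...,0]>172))&(hsv[...,1]>110)
m=cv2.morphologyEx(m.astype(np.uint8),cv2.MORPH_OPEN,np.ones((5,5)))
cs,_=cv2.findContours(m,0,1)
for c in sorted(cs,key=cv2.contourArea)[-2:]:
    r=cv2.minAreaRect(c);bx=cv2.boxPoints(r)
    P=np.array([onz(d,q,.032) for q in bx]);print(r,cv2.contourArea(c));print(P.round(4),P.mean(0),[np.linalg.norm(P[i]-P[i-1]).round(4) for i in range(4)])
E
```

```text
[0.47000993 0.34373266 0.23105734] [ 5.27928000e-01  8.49288989e-01 -8.49872980e-06 -4.90360340e-04]
((257.0, 163.5), (167.0, 46.0), 90.0) 7299.5
[[0.4115 0.4141 0.032 ]
 [0.4518 0.4341 0.032 ]
 [0.5333 0.2768 0.032 ]
 [0.4872 0.254  0.032 ]] [0.47094865 0.34477915 0.032     ] [np.float64(0.1771), np.float64(0.045), np.float64(0.1771), np.float64(0.0515)]
```

View pics/v2.png

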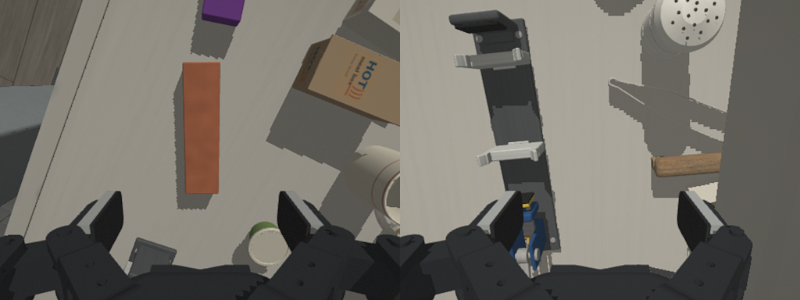

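The wrist view shows the stone at (201,128), aligned with the fingers and centred under the tool. The earlier view shows the stop at upper left (475,18), the saddles at (488,60) and (512,153), and the jaw at (533,220). I'll go down and grasp.

Request:
step_arm --commands '[0.001, 0, 0.03, 0, 0, 0, 0.001, 0, 0.07, 0, 0, 0, 0.001, 0, 0.11, 0, 0, 0, 0.001, 0, 0.15, 0, 0, 0, 0.001, 0, 0.185, 0, 0, 0, 0.001, 0, 0.205, 0, 0, 0, 0.001, 0, 0.218, 0, 0, 0, 0.001, 0, 0.225, 0, 0, 0, 0.001, 0, 0.228, 0, 0, 0, 0.001, 0, 0.228, 0, 0, 0]' --jaw 100

```text
t: 2.2
tcp_pos: [0.4722, 0.3419, 0.0039]
tool_rot: [0.53, 0.848, 0.001, 0.0]
force: [-0.2, -0.2, 0.5]
finger_gap: 0.997
gripper_force: 0.0
```

Request:
step_arm --commands '[0, 0, 0, 0, 0, 0, 0, 0, 0, 0, 0, 0, 0, 0, 0, 0, 0, 0, 0, 0, 0, 0, 0, 0, 0, 0, 0, 0, 0, 0, 0, 0, 0, 0, 0, 0, 0, 0, 0, 0, 0, 0, 0, 0, 0, 0, 0, 0, 0, 0, 0, 0, 0, 0, 0, 0, 0, 0, 0, 0]' --jaw 0 --grip_force 60

```text
t: 3.2
tcp_pos: [0.4724, 0.3424, 0.0046]
tool_rot: [0.53, 0.848, 0.001, 0.001]
force: [-0.2, 1.1, 5.1]
finger_gap: 0.552
gripper_force: 64.3
```

Request:
step_arm --commands '[0, 0, -0.01, 0, 0, 0, 0, 0, -0.03, 0, 0, 0, 0, 0, -0.06, 0, 0, 0, 0, 0, -0.09, 0, 0, 0, 0, 0, -0.12, 0, 0, 0, 0, 0, -0.15, 0, 0, 0, 0, 0, -0.18, 0, 0, 0, 0, 0, -0.2, 0, 0, 0, 0, 0, -0.2, 0, 0, 0, 0, 0, -0.2, 0, 0, 0]'

```text
t: 4.2
tcp_pos: [0.4705, 0.3415, 0.2027]
tool_rot: [0.53, 0.848, -0.001, -0.0]
force: [0.7, -1.5, -5.2]
finger_gap: 0.551
gripper_force: 63.2
```

```bash
python3 - <<'E'
from h import *
d=snap('wrist','wr3');d2=snap('scene','sc3')
print(manip.sense()['tcp_pos'])
cv2.imwrite('pics/v3.png',np.hstack([cv2.resize(d['pixels'],(400,300)),cv2.resize(d2['pixels'],(400,300))]))
cv2.imwrite('pics/v4.png',cv2.resize(cv2.imread('pics/wr1.png')[0:384,50:256],None,fx=1.55,fy=1.55,interpolation=2))
E
```

```text
[0.46997422 0.34119362 0.2013936 ]
```

View pics/v4.png

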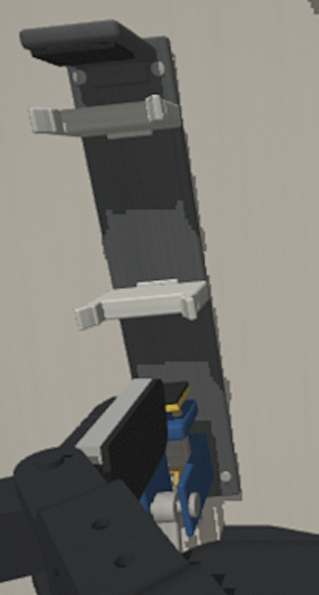

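The crop of the first wrist view shows the base plate's right corners at crop (168,38) and (241,498), the cheeks at (40,118), (155,105), (88,315), (190,303), and the stop's top back edge from (22,38) to (120,25).

```bash
python3 - <<'E'
from h import *
np.set_printoptions(precision=4,suppress=True)
d=load('wr1');C=lambda x,y:(50+x/1.55-.3,y/1.55-.3)
for n,p,z,h in [('baseR+',(169,38),.01,(35,120)),('baseR-',(241,498),.01,(35,-225)),('plateL',(78,80),.01,(-35,0)),('plateL2',(131,376),.01,(-35,0)),
 ('stopTL',(21,38),.077,(-27,0)),('stopTR',(118,24),.077,(27,0)),('ch1L',(40,118),.063,(-30,70)),('ch1R',(154,106),.063,(30,70)),('ch2L',(87,317),.063,(-30,-50)),('ch2R',(188,306),.063,(30,-50))]:
    print(n,onz(d,C(*p),z)[:2],h)
E
```

```text
baseR+ [0.527  0.1434] (35, 120)
baseR- [ 0.5599 -0.1994] (35, -225)
plateL [0.4653 0.1183] (-35, 0)
plateL2 [ 0.48   -0.0916] (-35, 0)
stopTL [0.4672 0.1292] (-27, 0)
stopTR [0.519  0.1358] (27, 0)
ch1L [0.4643 0.0905] (-30, 70)
ch1R [0.5301 0.097 ] (30, 70)
ch2L [ 0.4772 -0.0284] (-30, -50)
ch2R [ 0.5416 -0.0211] (30, -50)
```

Request:
step_arm --commands '[-0.03, -0.011, 0, 0, 0, 3, -0.07, -0.025, 0, 0, 0, 6, -0.11, -0.04, 0, 0, 0, 9, -0.15, -0.054, 0, 0, 0, 12, -0.19, -0.069, 0, 0, 0, 15, -0.23, -0.083, 0, 0, 0, 18, -0.27, -0.098, 0.01, 0, 0, 20.3, -0.29, -0.105, 0.04, 0, 0, 20.3, -0.301, -0.109, 0.07, 0, 0, 20.3, -0.301, -0.109, 0.09, 0, 0, 20.3]'

```text
t: 5.3
tcp_pos: [0.5042, 0.0218, 0.1103]
tool_rot: [0.672, 0.74, -0.001, -0.002]
force: [-0.2, 1.0, -4.1]
finger_gap: 0.547
gripper_force: 62.9
```

```bash
python3 - <<'E'
from h import *
d=snap('wrist','wr4');s=d['s'];print(s['tcp_pos'],s['tool_rot'],s['finger_gap'])
cv2.imwrite('pics/v5.png',cv2.resize(d['pixels'],(800,600),interpolation=2))
E
```

```text
[0.50415739 0.02179146 0.11031725] [ 0.67222589  0.7403427  -0.00134676 -0.00179918] 0.5471255702260683
```

View pics/v5.png

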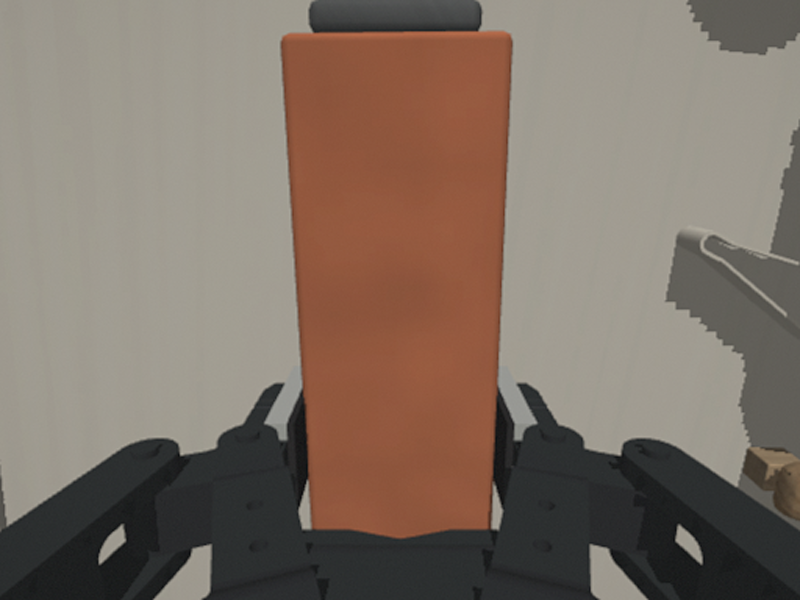

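The view shows the stone's far end at row 35 (columns 282–512). The stop's top lies beyond it at columns 310–482, well centred on the stone. I'll compute the offsets.

```bash
python3 - <<'E'
from h import *
np.set_printoptions(precision=4,suppress=True)
d=load('wr4');S=lambda x,y:(x*.64,y*.64)
from scipy.spatial.transform import Rotation as Ro
yd=Ro.from_quat(d['s']['tool_rot']).as_matrix();tx=yd[:,0];ty=yd[:,1];t=d['s']['tcp_pos']
print('yaw',np.degrees(np.arctan2(-tx[0],tx[1])), 'tilt',yd[:,2])
for n,p,z in [('stopL',(310,12),.077),('stopR',(482,12),.077),('stL',(282,37),.1385),('stR',(512,35),.1385),('stLn',(302,400),.1385),('stRn',(498,400),.1385)]:
    X=onz(d,S(*p),z);print(n,X,'tool xy',(X-t)@tx,(X-t)@ty)
E
```

```text
yaw 5.521443208467671 tilt [-0.0045  0.0004 -1.    ]
stopL [0.4661 0.1294 0.077 ] tool xy 0.11073130486192304 -0.02733950291675876
stopR [0.5185 0.1344 0.077 ] tool xy 0.11070288568019561 0.025306225937005055
stL [0.4721 0.1097 0.1385] tool xy 0.09064747178278176 -0.023570573234102294
stR [0.5181 0.1145 0.1385] tool xy 0.09099586935574945 0.022724024158701183
stLn [0.4799 0.0303 0.1385] tool xy 0.010800310994737886 -0.023445029178161207
stRn [0.527  0.035  0.1385] tool xy 0.010923533905996395 0.023923071340653808
```

Request:
step_arm --commands '[0.001, -0.0007, 0.01, 0, 0, 0.2, 0.001, -0.0007, 0.02, 0, 0, 0.2, 0.001, -0.0007, 0.03, 0, 0, 0.2, 0.001, -0.0007, 0.036, 0, 0, 0.2, 0.001, -0.0007, 0.041, 0, 0, 0.2, 0.001, -0.0007, 0.045, 0, 0, 0.2, 0.001, -0.0007, 0.049, 0, 0, 0.2, 0.001, -0.0007, 0.053, 0, 0, 0.2, 0.001, -0.0007, 0.056, 0, 0, 0.2, 0.001, -0.0007, 0.058, 0, 0, 0.2]'

```text
t: 6.35
tcp_pos: [0.5047, 0.0245, 0.0551]
tool_rot: [0.672, 0.74, -0.0, -0.0]
force: [1.1, 0.3, -5.1]
finger_gap: 0.551
gripper_force: 63.5
```

Request:
step_arm --commands '[0, 0, 0.001, 0, 0, 0, 0, 0, 0.002, 0, 0, 0, 0, 0, 0.0025, 0, 0, 0, 0, 0, 0.003, 0, 0, 0, 0, 0, 0.003, 0, 0, 0, 0, 0, 0.003, 0, 0, 0, 0, 0, 0.003, 0, 0, 0, 0, 0, 0.003, 0, 0, 0, 0, 0, 0.003, 0, 0, 0, 0, 0, 0.003, 0, 0, 0]'

```text
t: 7.35
tcp_pos: [0.5047, 0.0245, 0.0523]
tool_rot: [0.672, 0.74, 0.0, -0.0]
force: [0.3, -0.0, -3.8]
finger_gap: 0.55
gripper_force: 63.5
```

Request:
step_arm --commands '[0, 0, 0.0005, 0, 0, 0, 0, 0, 0.001, 0, 0, 0, 0, 0, 0.0015, 0, 0, 0, 0, 0, 0.002, 0, 0, 0, 0, 0, 0.0025, 0, 0, 0, 0, 0, 0.003, 0, 0, 0, 0, 0, 0.0035, 0, 0, 0, 0, 0, 0.0035, 0, 0, 0, 0, 0, 0.0035, 0, 0, 0, 0, 0, 0.0035, 0, 0, 0]'

```text
t: 8.35
tcp_pos: [0.5047, 0.0245, 0.0495]
tool_rot: [0.672, 0.74, 0.0, 0.0]
force: [-2.0, 0.1, 5.5]
finger_gap: 0.551
gripper_force: 64.6
```

Request:
step_arm --commands '[0, 0, 0, 0, 0, 0, 0, 0, 0, 0, 0, 0, 0, 0, 0, 0, 0, 0, 0, 0, 0, 0, 0, 0, 0, 0, 0, 0, 0, 0, 0, 0, 0, 0, 0, 0, 0, 0, 0, 0, 0, 0, 0, 0, 0, 0, 0, 0, 0, 0, 0, 0, 0, 0, 0, 0, 0, 0, 0, 0]' --jaw 100

```text
t: 9.35
tcp_pos: [0.5047, 0.0245, 0.0488]
tool_rot: [0.672, 0.74, -0.0, -0.0]
force: [-0.1, 0.3, -0.7]
finger_gap: 0.998
gripper_force: 0.0
```

Request:
step_arm --commands '[0, 0, -0.01, 0, 0, 0, 0, 0, -0.03, 0, 0, 0, 0, 0, -0.06, 0, 0, 0, 0, 0, -0.09, 0, 0, 0, 0, 0, -0.12, 0, 0, 0, -0.04, 0, -0.15, 0, 0, 0, -0.08, 0, -0.17, 0, 0, 0, -0.12, 0, -0.18, 0, 0, 0, -0.16, 0, -0.18, 0, 0, 0, -0.16, 0, -0.18, 0, 0, 0]'

```text
t: 10.35
tcp_pos: [0.5215, -0.1398, 0.2304]
tool_rot: [0.674, 0.739, 0.0, 0.003]
force: [0.4, 0.2, -0.1]
finger_gap: 1.006
gripper_force: 0.0
```

```bash
python3 - <<'E'
from h import *
d=snap('wrist','wr5');s=d['s'];print(s['tcp_pos'],s['tool_rot'],s['finger_gap'],s['q'])
b=snap('side','si5')
cv2.imwrite('pics/v6.png',np.hstack([cv2.resize(d['pixels'],(512,384)),cv2.resize(b['pixels'][120:248,230:326],(288,384),interpolation=2)]))
E
```

```text
[ 0.52150361 -0.13979522  0.23044876] [6.74166626e-01 7.38573618e-01 1.62245412e-05 2.89316955e-03] 1.0062666268695726 [-0.4681143   0.41234598  1.65103513 -0.0017323   1.07262942 -0.55840797]
```

View pics/v6.png

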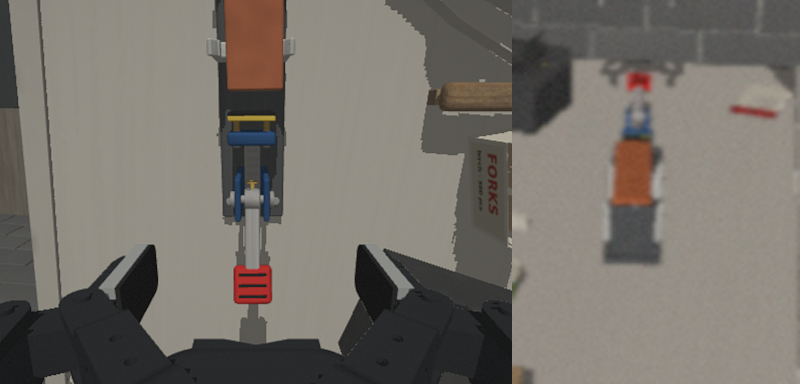

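The wrist view shows the stone between the cheeks with its near end at row 90. The jaw's yellow and black pad is at row 117, the housing at (252,195), and the red press pad spans columns 234–272 and rows 265–304.

```bash
python3 - <<'E'
from h import *
np.set_printoptions(precision=4,suppress=True)
d=load('wr5');t=d['s']['tcp_pos']
from scipy.spatial.transform import Rotation as Ro
R=Ro.from_quat(d['s']['tool_rot']).as_matrix()
c,s=np.cos(np.radians(5.6)),np.sin(np.radians(5.6))
H=lambda X:np.array([c*(X[0]-.504)+s*(X[1]-.021),-s*(X[0]-.504)+c*(X[1]-.021)])
for n,p,z in [('lever',(253,284.5),.1),('padtop',(251,115),.076),('stoneend',(254,90),.077),('hinge',(252,198),.072),('cheekL',(212,47),.063),('cheekR',(290,47),.063)]:
    X=onz(d,p,z);print(n,X,'holder',H(X),'tool',R.T@(X-t))
E
```

```text
lever [ 0.5283 -0.235   0.1   ] holder [-0.0008 -0.2572] tool [-0.0949 -0.0024  0.1308]
padtop [ 0.5129 -0.084   0.076 ] holder [-0.0014 -0.1053] tool [ 0.057  -0.0041  0.1542]
stoneend [ 0.5137 -0.063   0.077 ] holder [ 0.0014 -0.0846] tool [ 0.0778 -0.0014  0.1531]
hinge [ 0.5205 -0.1602  0.072 ] holder [-0.0012 -0.1819] tool [-0.0196 -0.0034  0.1585]
cheekL [ 0.4742 -0.0305  0.063 ] holder [-0.0346 -0.0483] tool [ 0.1139 -0.0378  0.1668]
cheekR [ 0.5414 -0.0243  0.063 ] holder [ 0.0328 -0.0487] tool [0.1139 0.0297 0.1671]
```

Request:
step_arm --commands '[-0.02, -0.0005, 0.005, 0, 0, 0, -0.05, -0.001, 0.02, 0, 0, 0, -0.08, -0.002, 0.04, 0, 0, 0, -0.099, -0.0024, 0.06, 0, 0, 0, -0.099, -0.0024, 0.08, 0, 0, 0, -0.099, -0.0024, 0.095, 0, 0, 0, -0.099, -0.0024, 0.105, 0, 0, 0, -0.099, -0.0024, 0.11, 0, 0, 0, -0.099, -0.0024, 0.112, 0, 0, 0, -0.099, -0.0024, 0.112, 0, 0, 0]' --jaw 0

```text
t: 11.45
tcp_pos: [0.5275, -0.2331, 0.1172]
tool_rot: [0.672, 0.74, 0.0, 0.0]
force: [0.2, 0.1, 0.5]
finger_gap: 0.0
gripper_force: 0.0
```

```bash
python3 - <<'E'
from h import *
d=snap('wrist','wr6');s=d['s'];print(s['tcp_pos'],s['tool_rot'],s['finger_gap'],s['force'])
cv2.imwrite('pics/v7.png',d['pixels'])
E
```

```text
[ 0.52746325 -0.23311685  0.11718324] [6.72083322e-01 7.40475482e-01 4.44523739e-05 2.58400396e-04] 0.00027242957605415704 [0.17569289 0.111926   0.4884488 ]
```

View pics/v7.png

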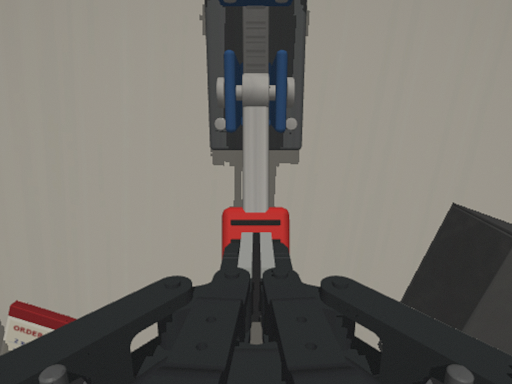

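The view shows the closed fingers over the red press pad at (255,235), centred sideways. I'll start stroke 1.

Request:
step_arm --commands '[-0.004, 0, 0.01, 0, 0, 0, -0.004, 0, 0.016, 0, 0, 0, -0.004, 0, 0.022, 0, 0, 0, -0.004, 0, 0.028, 0, 0, 0, -0.004, 0, 0.034, 0, 0, 0, -0.004, 0, 0.04, 0, 0, 0, -0.004, 0, 0.046, 0, 0, 0, -0.004, 0, 0.052, 0, 0, 0, -0.004, 0, 0.058, 0, 0, 0, -0.004, 0, 0.06, 0, 0, 0]'

```text
t: 12.5
tcp_pos: [0.5278, -0.237, 0.0561]
tool_rot: [0.673, 0.74, 0.001, -0.0]
force: [2.4, -1.4, 5.4]
finger_gap: 0.0
gripper_force: 2.4
```

Request:
step_arm --commands '[0, 0, -0.008, 0, 0, 0, 0, 0, -0.016, 0, 0, 0, 0, 0, -0.024, 0, 0, 0, 0, 0, -0.032, 0, 0, 0, 0, 0, -0.04, 0, 0, 0, 0, 0, -0.048, 0, 0, 0, 0, 0, -0.053, 0, 0, 0, -0.0, 0, -0.055, 0, 0, 0, 0, 0, -0.055, 0, 0, 0, 0, 0, -0.055, 0, 0, 0]'

```text
t: 13.5
tcp_pos: [0.5274, -0.2375, 0.1116]
tool_rot: [0.672, 0.74, -0.0, -0.0]
force: [-0.6, -0.1, 0.7]
finger_gap: -0.004
gripper_force: 0.0
```

```bash
python3 - <<'E'
from h import *
s=manip.sense();print(s['tcp_pos'],s['force'])
a=snap('scene','sc7');d=load('sc3');p0=load('si5')['pixels'];b=snap('side','si7')
# project jaw points to side camera: find jaw shift
x=[b['R']@np.array([.504+.0976*(-y),.021+.995*y,.076])+b['t'] for y in(-.118,-.108,-.098,-.088)]
print([(b['fx']*v[0]/v[2]+b['cx'],b['fy']*v[1]/v[2]+b['cy']) for v in x])
E
```

```text
[ 0.52736743 -0.23745228  0.1115848 ] [-0.5501214  -0.13260372  0.74700466]
[(np.float64(270.3552429267643), np.float64(162.92254818231234)), (np.float64(270.3011338504746), np.float64(163.87352884721815)), (np.float64(270.24639662421646), np.float64(164.83554940627332)), (np.float64(270.19102024587875), np.float64(165.80880322435365))]
```

Request:
step_arm --commands '[0, 0, -0.03, 0, 0, 0, 0.01, 0, -0.06, 0, 0, 0, 0.04, 0, -0.08, 0, 0, 0, 0.07, 0, -0.1, 0, 0, 0, 0.1, 0, -0.1, 0, 0, 0, 0.12, 0, -0.1, 0, 0, 0, 0.12, 0, -0.1, 0, 0, 0, 0.12, 0, -0.1, 0, 0, 0, 0.12, 0, -0.1, 0, 0, 0, 0.12, 0, -0.1, 0, 0, 0]'

```text
t: 14.6
tcp_pos: [0.5163, -0.1191, 0.2116]
tool_rot: [0.673, 0.74, -0.0, 0.0]
force: [-0.6, -0.4, -0.4]
finger_gap: 0.001
gripper_force: 0.0
```

```bash
cat > j.py <<'E'
from h import *
import sys
f=sys.argv[1]
d=load(f) if f=='wr5' else snap('wrist',f)
c,s=np.cos(np.radians(5.6)),np.sin(np.radians(5.6))
def H(X):return np.round(1e3*np.array([c*(X[0]-.504)+s*(X[1]-.021),-s*(X[0]-.504)+c*(X[1]-.021)]),1)
p=d['pixels'];hs=cv2.cvtColor(p,cv2.COLOR_BGR2HSV)
mid=int(np.median(np.where(cv2.inRange(hs,(100,120,40),(125,255,255)))[1]))
print('tcp',d['s']['tcp_pos'].round(4),d['s']['force'].round(2),'col',mid)
for n,lo,hi,z,g in [('yellow',(18,120,80),(32,255,255),.076,0),('blue',(100,120,40),(125,255,255),.076,0),('stone',(0,100,60),(14,255,255),.077,1)]:
    m=cv2.inRange(hs,lo,hi)[:240,mid-14:mid+15]; r=np.where((m>0).mean(1)>.5)[0]
    if len(r): print(n,r[0],r[-1],'near',H(onz(d,(mid,r[-1]+.5),z)),'far',H(onz(d,(mid,r[0]-.5),z)))
E
python3 j.py wr5; python3 j.py wr8
```

```text
tcp [ 0.5215 -0.1398  0.2304] [ 0.36  0.24 -0.12] col 251
yellow 115 120 near [  -1.4 -110. ] far [  -1.3 -104.9]
blue 130 144 near [  -1.6 -131. ] far [  -1.5 -117.8]
stone 0 89 near [ -1.1 -84.1] far [ -0.4 -15.6]
tcp [ 0.5163 -0.1191  0.2116] [-0.63 -0.43 -0.35] col 255
yellow 128 132 near [ -1.8 -97.2] far [ -1.8 -93.1]
blue 142 158 near [  -1.9 -118.9] far [  -1.9 -104.6]
stone 0 116 near [ -1.8 -84.3] far [-1.5  1.1]
```

Request:
step_arm --commands '[-0.03, 0, 0, 0, 0, 0, -0.06, 0, 0.01, 0, 0, 0, -0.09, 0, 0.02, 0, 0, 0, -0.12, 0, 0.04, 0, 0, 0, -0.12, 0, 0.06, 0, 0, 0, -0.12, 0, 0.08, 0, 0, 0, -0.12, 0, 0.095, 0, 0, 0, -0.12, 0, 0.1, 0, 0, 0, -0.12, 0, 0.1, 0, 0, 0, -0.12, 0, 0.1, 0, 0, 0]'

```text
t: 15.65
tcp_pos: [0.5279, -0.238, 0.1123]
tool_rot: [0.672, 0.74, 0.0, 0.001]
force: [0.7, -0.8, 0.2]
finger_gap: 0.002
gripper_force: 0.0
```

Request:
step_arm --commands '[0, 0, 0.008, 0, 0, 0, 0, 0, 0.014, 0, 0, 0, 0, 0, 0.02, 0, 0, 0, 0, 0, 0.026, 0, 0, 0, 0, 0, 0.032, 0, 0, 0, 0, 0, 0.036, 0, 0, 0, 0, 0, 0.04, 0, 0, 0, 0, 0, 0.043, 0, 0, 0, 0, 0, 0.045, 0, 0, 0, 0, 0, 0.045, 0, 0, 0]'

```text
t: 16.65
tcp_pos: [0.5284, -0.2385, 0.0669]
tool_rot: [0.672, 0.74, 0.0, 0.001]
force: [1.4, -3.9, 4.4]
finger_gap: -0.003
gripper_force: 2.7
```

Request:
step_arm --commands '[0, 0, 0.003, 0, 0, 0, 0, 0, 0.005, 0, 0, 0, 0, 0, 0.007, 0, 0, 0, 0, 0, 0.009, 0, 0, 0, 0, 0, 0.011, 0, 0, 0, 0, 0, 0.013, 0, 0, 0, 0, 0, 0.014, 0, 0, 0, 0, 0, 0.0145, 0, 0, 0, 0, 0, 0.0145, 0, 0, 0, 0, 0, 0.0145, 0, 0, 0]'

```text
t: 17.65
tcp_pos: [0.5284, -0.2371, 0.0554]
tool_rot: [0.672, 0.74, 0.001, 0.001]
force: [-1.8, 1.0, 23.1]
finger_gap: -0.001
gripper_force: 11.2
```

23 N at the bottom is most likely the lever's end stop. I'll ease off and look.

Request:
step_arm --commands '[0, 0, -0.008, 0, 0, 0, 0, 0, -0.018, 0, 0, 0, 0, 0, -0.03, 0, 0, 0, 0, 0, -0.045, 0, 0, 0, 0, 0, -0.075, 0, 0, 0, 0.01, 0, -0.11, 0, 0, 0, 0.05, 0, -0.15, 0, 0, 0, 0.1, 0, -0.16, 0, 0, 0, 0.12, 0, -0.16, 0, 0, 0, 0.12, 0, -0.16, 0, 0, 0]'

```text
t: 18.65
tcp_pos: [0.5136, -0.1135, 0.2125]
tool_rot: [0.671, 0.742, -0.0, -0.002]
force: [-0.1, -0.9, -0.4]
finger_gap: -0.0
gripper_force: 0.0
```

```bash
python3 j.py wr9; cp pics/wr9.png pics/v9.png
```

```text
tcp [ 0.5136 -0.1135  0.2125] [-0.1  -0.88 -0.36] col 261
yellow 121 126 near [  0.3 -86. ] far [  0.2 -81.2]
blue 135 150 near [   0.4 -105.9] far [  0.3 -92.6]
stone 0 116 near [  0.2 -77.9] far [-0.4  7.9]
```

View pics/v9.png

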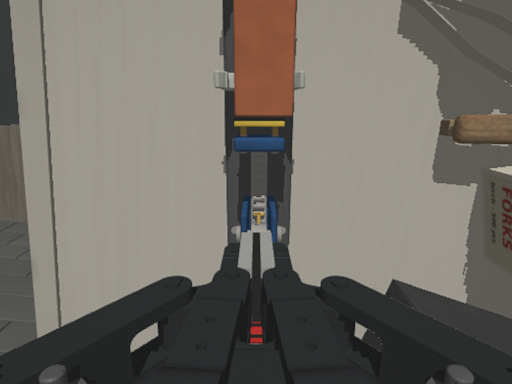

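The view shows the stone's near end at row 116, the yellow plate at rows 121–126 and the blue jaw from row 135. The pad is close to the stone or touching it, and the stone looks intact.

```bash
python3 j.py wr10
```

```text
tcp [ 0.5145 -0.1157  0.2122] [ 0.21 -0.39 -0.27] col 259
yellow 118 123 near [ -0.5 -86. ] far [ -0.5 -81.2]
blue 132 147 near [  -0.4 -105.8] far [ -0.5 -92.6]
stone 0 113 near [ -0.5 -78. ] far [-0.9  5.2]
```

Request:
step_arm --commands '[-0.03, 0, 0, 0, 0, 0, -0.06, 0, 0.01, 0, 0, 0, -0.09, 0, 0.03, 0, 0, 0, -0.12, 0, 0.06, 0, 0, 0, -0.12, 0, 0.08, 0, 0, 0, -0.12, 0, 0.1, 0, 0, 0, -0.12, 0, 0.105, 0, 0, 0, -0.12, 0, 0.11, 0, 0, 0, -0.12, 0, 0.112, 0, 0, 0, -0.12, 0, 0.112, 0, 0, 0]'

```text
t: 19.75
tcp_pos: [0.5278, -0.2377, 0.1008]
tool_rot: [0.672, 0.74, 0.0, 0.0]
force: [-0.3, 1.3, 1.5]
finger_gap: 0.001
gripper_force: 0.5
```

Request:
step_arm --commands '[0, 0, 0.001, 0, 0, 0, 0, 0, 0.002, 0, 0, 0, 0, 0, 0.003, 0, 0, 0, 0, 0, 0.004, 0, 0, 0, 0, 0, 0.005, 0, 0, 0, 0, 0, 0.006, 0, 0, 0, 0, 0, 0.007, 0, 0, 0, 0, 0, 0.008, 0, 0, 0, 0, 0, 0.008, 0, 0, 0, 0, 0, 0.008, 0, 0, 0]'

```text
t: 20.75
tcp_pos: [0.5275, -0.2374, 0.0922]
tool_rot: [0.672, 0.74, 0.0, -0.0]
force: [0.6, -0.8, 0.3]
finger_gap: -0.004
gripper_force: 0.5
```

Request:
step_arm --commands '[0, 0, 0.001, 0, 0, 0, 0, 0, 0.002, 0, 0, 0, 0, 0, 0.003, 0, 0, 0, 0, 0, 0.004, 0, 0, 0, 0, 0, 0.005, 0, 0, 0, 0, 0, 0.006, 0, 0, 0, 0, 0, 0.006, 0, 0, 0, 0, 0, 0.006, 0, 0, 0, 0, 0, 0.006, 0, 0, 0, 0, 0, 0.006, 0, 0, 0]'

```text
t: 21.75
tcp_pos: [0.5277, -0.2379, 0.0865]
tool_rot: [0.672, 0.74, -0.0, 0.0]
force: [-1.7, -3.5, 4.8]
finger_gap: -0.0
gripper_force: 2.2
```

```bash
cat > f.py <<'E'
from station import manip
import numpy as np
F=[]
for i in range(3):
    s=manip.sense();F.append(s['force']);manip.snapshot('wrist')
print(s['tcp_pos'],np.array(F).round(2),s['gripper_force'],s['t'])
E
python3 f.py
```

```text
[ 0.5276686  -0.23784011  0.08648328] [[-1.65 -3.46  4.79]
 [-0.85 -3.45  3.74]
 [-1.57 -3.8   5.05]] 2.214460903778672 21.85
```

Request:
step_arm --commands '[0, 0, 0.001, 0, 0, 0, 0, 0, 0.002, 0, 0, 0, 0, 0, 0.003, 0, 0, 0, 0, 0, 0.004, 0, 0, 0, 0, 0, 0.004, 0, 0, 0, 0, 0, 0.004, 0, 0, 0, 0, 0, 0.004, 0, 0, 0, 0, 0, 0.004, 0, 0, 0, 0, 0, 0.004, 0, 0, 0, 0, 0, 0.004, 0, 0, 0]'

```text
t: 22.9
tcp_pos: [0.5278, -0.2382, 0.0826]
tool_rot: [0.672, 0.74, -0.0, 0.001]
force: [-1.6, -4.2, 5.5]
finger_gap: -0.002
gripper_force: 2.7
```

```bash
python3 f.py
```

```text
[ 0.52781098 -0.23817304  0.08263789] [[-1.55 -4.16  5.53]
 [-1.73 -3.3   5.6 ]
 [-1.15 -3.51  5.94]] 2.661189939826727 23.0
```

Request:
step_arm --commands '[0, 0, 0.001, 0, 0, 0, 0, 0, 0.002, 0, 0, 0, 0, 0, 0.003, 0, 0, 0, 0, 0, 0.004, 0, 0, 0, 0, 0, 0.004, 0, 0, 0, 0, 0, 0.004, 0, 0, 0, 0, 0, 0.004, 0, 0, 0, 0, 0, 0.004, 0, 0, 0, 0, 0, 0.004, 0, 0, 0, 0, 0, 0.004, 0, 0, 0]'

```text
t: 24.05
tcp_pos: [0.5278, -0.2386, 0.0789]
tool_rot: [0.672, 0.74, -0.0, 0.001]
force: [-1.0, -4.7, 6.6]
finger_gap: -0.001
gripper_force: 3.3
```

```bash
python3 f.py; python3 - <<'E'
from h import *
d=load('wr5');print(d['fx'],d['fy'],d['cy'])
E
```

```text
[ 0.52784941 -0.23860977  0.0788369 ] [[-1.03 -4.68  6.55]
 [-1.27 -5.54  7.46]
 [-2.08 -4.76  6.83]] 3.2735693408176303 24.15
330.7571271434717 330.7571271434717 193.86519480960703
```

Request:
step_arm --commands '[0, 0, 0.001, 0, 0, 0, 0, 0, 0.002, 0, 0, 0, 0, 0, 0.003, 0, 0, 0, 0, 0, 0.0035, 0, 0, 0, 0, 0, 0.0035, 0, 0, 0, 0, 0, 0.0035, 0, 0, 0, 0, 0, 0.0035, 0, 0, 0, 0, 0, 0.0035, 0, 0, 0, 0, 0, 0.0035, 0, 0, 0, 0, 0, 0.0035, 0, 0, 0]'

```text
t: 25.2
tcp_pos: [0.5279, -0.2388, 0.0757]
tool_rot: [0.672, 0.74, -0.001, 0.001]
force: [-2.7, -4.5, 9.7]
finger_gap: 0.002
gripper_force: 4.4
```

```bash
python3 f.py; python3 - <<'E'
from h import *
a=snap('wrist','wr12');b=snap('scene','sc12');c=snap('side','si12')
cv2.imwrite('pics/v12.png',np.hstack([a['pixels'][:384,126:386],cv2.resize(b['pixels'][165:245,230:310],(384,384),interpolation=2),cv2.resize(c['pixels'][130:226,250:289],(156,384),interpolation=2)]))
E
```

```text
[ 0.52790276 -0.23882664  0.07574554] [[-2.7  -4.48  9.71]
 [-2.17 -5.17  7.78]
 [-2.01 -5.28  9.1 ]] 4.449320558924228 25.3
```

View pics/v12.png

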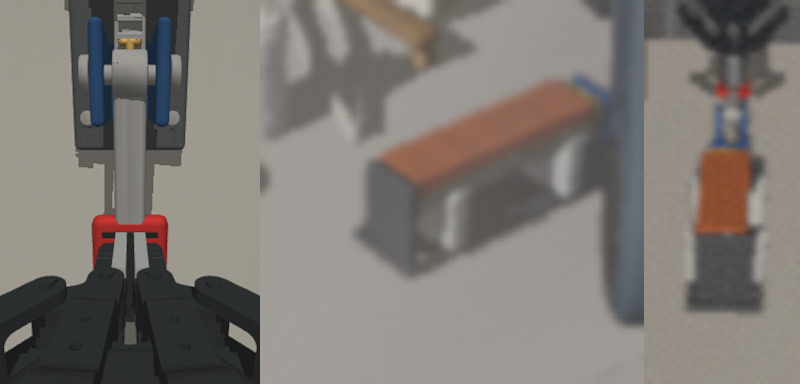

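The scene crop shows the stone flush against the stop and flat in the saddles. The fingers hold the red pad down at about 8.5 N, so the jaw's pad is about half-way in. I'm handing in.

```bash
python3 -c "
from station import manip
print(manip.sign_off())"
```

```text
the job is handed in; nothing more can be done
None
```

The whetstone lies flat on both saddles and against the stop, clamped in three lever strokes. The lever is still held down at about 8.5 N, which puts the jaw's pad about half-way in (estimated from force and lever travel, not seen directly). I handed the job in at about 25 s.

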